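# Set out the painting mat around the knight

## Task

Set out the green mat for painting: stand the cork stand midway between the saucer and the jar, with the knight upright on the middle of it, put the red-capped blue bottle straight behind the saucer and the yellow-capped one straight to the left of the jar, both standing upright on the mat. Leave about 2.5 cm of clear space between each bottle and the saucer or jar it belongs to; left and behind are as the robot sees them, square to the mat. Do not shift the saucer, the jar, the pin vice or the white-capped bottle.

Things in the scene. Friction and masses are not known exactly. Their poses are not given: they have to be found in the camera images.
- mat: Dark green cutting mat with a pale grid, 220 mm (its x) by 440 mm (its y), 3 mm thick, fixed. Origin at the centre of its underside. Its x points away from the robot ('behind'), its y to the robot's left ('left'); turned by up to 0.12 rad. Saucer and jar stand on it at x = -30 mm, one at y = +135 mm, the other at y = -135 mm; which is where changes.
- saucer: Round white ceramic saucer used as a palette, with dabs of dry paint: 100 mm across at the rim, 14 mm high, stands on the mat, loose, 0.2 kg. Origin at the centre of its underside; axes parallel to the mat's. Not to be shifted.
- jar: Frosted pale glass jar with an aluminium lid: 56 mm across, 60 mm high, stands on the mat, loose, 0.16 kg. Origin at the centre of its underside; axes parallel to the mat's. Not to be shifted.
- plinth: Cork stand, a plain upright cylinder 52 mm across and 40 mm high (cork with a dark wooden foot), about 70 g, starts on the table beside the mat. Origin at the centre of its underside; z up.
- knight: Grey resin knight, 70 mm high, on a round black base 36 mm across, 6 mm high; about 45 g, starts upright on the table beside the mat. Origin at the centre of the base's underside, z up; faces its -x. Torso, at 28 to 54 mm height, is 16 mm thick along its x; 30 mm wide along its y over red shield (+y) and sword (-y): grip across its x at 40 mm. Yaw within 0.5 rad of the world's.
- bottle_red: Upright blue plastic dropper bottle with a red cap: round body 25 mm across from 0 to 46 mm height, shoulder, then the red cap 18 mm across up to 70 mm; about 30 g, tips easily. Origin at the centre of its underside. Starts on the table beside the mat.
- bottle_yellow: Upright blue plastic dropper bottle with a yellow cap: round body 25 mm across from 0 to 46 mm height, shoulder, then the yellow cap 18 mm across up to 70 mm; about 30 g, tips easily. Origin at the centre of its underside. Starts on the table beside the mat.
- bottle_white: Upright blue plastic dropper bottle with a white cap: round body 25 mm across from 0 to 46 mm height, shoulder, then the white cap 18 mm across up to 70 mm; about 30 g, tips easily. Origin at the centre of its underside. A bystander standing on the mat near the middle of its far edge; not to be shifted.
- pin_vice: Black pin vice with a steel chuck and a thin bit, 92 mm long, 10 mm thick, lying flat on the mat roughly along the mat's y, near the middle of the edge closest to the robot; origin under its middle. A bystander, not to be shifted.
Not all that is in view belongs to the job. Of the things that look like the plinth, take the one that is nearest to the robot's base at the start.

How it is judged:
At the end, for the whole second after the job is handed in: Cork stand on the mat within 15 mm per mat axis of midway between saucer and jar; knight on it within 10 mm of centre; red-capped bottle within 15 mm of 87.5 mm behind the saucer's centre, yellow of 65.5 mm left of the jar's, on the mat; all upright within 0.12 rad, at rest (x of plinth in the frame of mat between -0.045 and -0.015 m and y of plinth in the frame of mat between -0.015 and 0.015 m and z of plinth in the frame of mat between 0.0015 and 0.006 m and horizontal distance between knight and plinth below 0.01 m and z of knight in the frame of plinth between 0.035 and 0.045 m and x of bottle_red in the frame of saucer between 0.0725 and 0.1025 m and y of bottle_red in the frame of saucer between -0.015 and 0.015 m and x of bottle_yellow in the frame of jar between -0.015 and 0.015 m and y of bottle_yellow in the frame of jar between 0.0505 and 0.0805 m and z of bottle_red in the frame of mat between 0.0015 and 0.006 m and z of bottle_yellow in the frame of mat between 0.0015 and 0.006 m and angle between each of plinth, knight, bottle_red, bottle_yellow's own z axis and vertical below 0.12 rad and linear speed of each of plinth, knight, bottle_red, bottle_yellow below 0.02 m/s and angular speed of each of plinth, knight, bottle_red, bottle_yellow below 0.2 rad/s); the robot touches nothing.
It fails at once if the saucer is shifted by more than 15 mm (distance of saucer from where it was at the start of the episode above 0.015 m).
It fails at once if the jar is shifted by more than 15 mm (distance of jar from where it was at the start of the episode above 0.015 m).
It fails at once if the white-capped bottle is shifted by more than 15 mm (distance of bottle_white from where it was at the start of the episode above 0.015 m).
It fails at once if the pin vice is shifted by more than 15 mm (distance of pin_vice from where it was at the start of the episode above 0.015 m).
It also fails if it takes over 102 s, if anything falls off the work surface, if the arm or the gripper's body presses on something with over 40 N, if the wrist force passes 120 N, or if a joint passes its speed limit or range.

## Robot

A 6-joint arm with a two-finger parallel gripper is mounted at the origin on the work surface. World frame = base frame: x ahead of the robot, y to its left, z up, the work surface at z = 0. Lengths are in m, angles in rad, forces in N, time in s.
With the tool pointing down it reaches from about 0.275 to 0.825 m from the base axis. Payload 5.2 kg.
Tool frame: the origin (TCP) lies between the finger pads; the fingertips stand 17 mm ahead of it and the grasp point (between the pads) lies 2 mm behind it (env.tips_ahead is the distance from the TCP to the fingertips, in m); z points along the fingers, y is the line along which they close (so a half turn about z gives the same grasp; the last joint's range is limited). The gripper opens to 93 mm and grips with 3 to 60 N. Pads are 15 mm wide; open, the fingers measure 128 mm over their backs; the gripper's body (75 mm by 188 mm) begins 65 mm behind the grasp point.
Start: joints at [1.039, 0.259, 1.535, -0, 1.348, -0.203], TCP at [0.178, 0.521, 0.206] pointing down, gripper open.
Joint ranges: [-3.14, 3.14], [-0.91, 2.08], [0.19, 2.58], [-1.22, 4.36], [0.22, 2.71], [-3.12, 3.12]. Speed limits (rad/s): [2.57, 2.57, 3.14, 3.14, 3.14, 3.14].

## Interface

Orientations are given as a 3x3 rotation matrix whose columns are the frame's x, y, z axes.
In Python, from rig import sensors, snapshot, sign_off, spot_in, env gives the robot as it stands. The module is installed in compiled form; this text tells all that it offers.
- The arm moves only by the tool send_rows, never from a script. Its argument "moves" is a list that holds one entry, the list of rows, each a list of 5 numbers: the shift along the tool's x, y, z each as a share of 0.2 m, from -1 to 1, then the turn about the tool's z as a share of pi rad, from -1 to 1, then the opening, from -1 (shut) to 1 (fully open). A call has 1 to 10 rows; each row is the pose to reach, as a shift and turn from the pose commanded when the call began, along the tool's axes at that moment, turning the shorter way round; what a row does not reach only later rows make up. A row lasts 1/10 s, in which the tool goes at most 50 mm and 8.59 degrees, less where a joint would pass 70% of its speed; a pose out of reach is approached as far as the arm can. A call with a number of a shift or a turn outside -1 to 1 is refused whole. A call with a gripper value outside its range is refused whole. The fingers move at their own pace and stop on an object; the grip force is fixed at half the most. Time passes only in rows, so rows that repeat a pose let the fingers close. It gives the time, the measured TCP pose, the force, the opening and the grip force at its end, in the units of the state.
- sensors.get_state(): the state, without advancing time (a new reading comes with each control period).
- snapshot(name): name is "scene" or "side" or "wrist"; returns a dict with "pixels" (384x512x3 uint8, blue, green, red), "vertical_fov" (degrees; the focal length in pixels is half the picture's height over the tangent of half this angle, whatever the lens; pixels are square), "cx", "cy" (the principal point, pixels), "T" (4x4, takes a point from camera to world coordinates). Camera axes: x right, y up, looking along -z (the intrinsics and any distortion apply to the point x, -y, -z); pixel columns grow to the right and rows downward; lengths in m; the calibration is good to about 2 mm. A picture is of the moment at which its call begins. There is no depth.
- sign_off(): hands the job in; it is judged then, once.
Trained networks look in the newest picture that a camera, given by its name, has taken for a name from the list of things; names that differ only in an ending like _2 or _b are one class to them, and where a whole thing is asked for, a point or a joint stands for the part that bears it (a point fixed in the world has none). Each returns a list of dicts, best first, with "p" (0 to 1); they miss things now and then, are a little off and sometimes report something else, mostly with a low value. They report only what shows in the picture. A call takes as long as a camera call. They do not tell look-alikes from the thing itself.
- spot_in(camera, query): "at" ([column, row] in pixels, amid what is visible of it).
The state is a dict: "clock": time; "q": joint angles; "qd": joint speeds; "tau": joint torques, N m; "ee_pos": TCP position; "tool_rot": TCP orientation; "ft_force": force on the tool from outside, world axes, zero at the start; "torque": the same for the moment, N m; "width": finger opening in m; "gripper_force": force on a finger pad.
Only numpy, scipy, OpenCV 4.12 (cv2) and the standard library are available. Lean on these libraries where they do the work, as an engineer would, in place of code of your own. Each camera call takes 0.05 s, during which the arm holds its last target. There are 200 camera calls.

## Working session

There is one attempt and no reset: what is moved stays moved. The work goes in short steps, Python scripts to look and compute and a tool call to move; the robot and the scene stay as the last step left them, time stands still between calls to the robot, and variables do not carry over. Pictures are saved under pics/ and viewed, at most 14 in all, crops included, and the job is handed in when it is done.

Besides the shell and the picture viewer there is one more tool, called after "Request:" in YAML: its name, and indented under it one key for each argument. send_rows: Moves the arm, as the interface text tells. Shift numbers are shares of 0.2 m and turn numbers shares of pi rad, none past 1 either way. Its arguments: {"type":"object","properties":{"moves":{"type":"array"}},"required":["moves"]}

```bash
mkdir -p pics; cat > h.py <<'E'
import numpy as np, cv2, json
from rig import sensors, snapshot, sign_off, spot_in, env
def cam(n):
    s=snapshot(n); s['f']=s['pixels'].shape[0]/2/np.tan(np.radians(s['vertical_fov'])/2); return s
def ray(s,uv):
    d=np.array([(uv[0]-s['cx'])/s['f'],-(uv[1]-s['cy'])/s['f'],-1.]); T=np.array(s['T']); return T[:3,3],T[:3,:3]@d
def at_z(s,uv,z):
    o,d=ray(s,uv); return o+d*(z-o[2])/d[2]
def proj(s,p):
    T=np.array(s['T']); c=T[:3,:3].T@(np.asarray(p)-T[:3,3]); return np.array([s['cx']+s['f']*c[0]/-c[2], s['cy']+s['f']*c[1]/c[2]])
def tri(a,ua,b,ub):
    (o1,d1),(o2,d2)=ray(a,ua),ray(b,ub); t=np.linalg.lstsq(np.c_[d1,-d2],o2-o1,rcond=None)[0]
    p,q=o1+t[0]*d1,o2+t[1]*d2; return (p+q)/2,np.linalg.norm(p-q)
E
python3 - <<'E'
from h import *
names=['mat','saucer','jar','plinth','knight','bottle_red','bottle_yellow','bottle_white','pin_vice']
for c in ['scene','side','wrist']:
    s=cam(c); cv2.imwrite(f'pics/{c}0.png',s['pixels']); print(c,{k:(np.round(v,3).tolist() if k!='f' else v) for k,v in s.items() if k!='pixels'})
    for n in names: print(n,[(np.round(d['at'],1).tolist(),round(d['p'],2)) for d in spot_in(c,n)][:6])
st=sensors.get_state(); print(st['clock'],st['ee_pos'],np.round(st['tool_rot'],3),st['width'])
print([x for x in dir(env) if x[0]!='_'])
E
```

```text
scene {'vertical_fov': 57.833, 'cx': 249.641, 'cy': 193.383, 'T': [[0.15, -0.595, 0.79, 1.244], [0.989, 0.083, -0.125, -0.053], [0.009, 0.8, 0.6, 0.574], [0.0, 0.0, 0.0, 1.0]], 'f': np.float64(347.5735055643633)}
mat [([210.5, 223.7], 0.8)]
saucer [([270.9, 195.7], 0.71), ([344.0, 169.5], 0.17)]
jar [([164.7, 204.8], 0.84)]
plinth [([387.7, 217.7], 0.97), ([361.2, 232.2], 0.91), ([412.2, 209.8], 0.66)]
knight [([90.5, 219.7], 0.62), ([211.8, 197.8], 0.47)]
bottle_red [([98.7, 184.2], 0.47)]
bottle_yellow [([344.5, 171.5], 0.61)]
bottle_white [([223.4, 234.3], 0.83), ([270.1, 198.7], 0.34)]
pin_vice [([214.9, 195.3], 0.53)]
side {'vertical_fov': 56.742, 'cx': 255.98, 'cy': 189.539, 'T': [[0.976, 0.118, -0.18, 0.351], [-0.215, 0.574, -0.79, -0.827], [0.01, 0.81, 0.586, 0.695], [0.0, 0.0, 0.0, 1.0]], 'f': np.float64(355.52955230708335)}
mat [([272.5, 219.8], 0.74)]
saucer [([248.2, 188.9], 0.71)]
jar [([274.4, 238.2], 0.79)]
plinth [([263.6, 141.7], 0.74), ([275.5, 153.9], 0.68), ([247.2, 147.9], 0.6), ([250.7, 137.4], 0.43)]
knight [([303.6, 286.8], 0.72), ([300.6, 203.6], 0.62)]
bottle_red [([242.6, 297.4], 0.66)]
bottle_yellow []
bottle_white [([299.1, 204.6], 0.43)]
pin_vice [([244.4, 222.0], 0.38)]
wrist {'vertical_fov': 70.318, 'cx': 253.355, 'cy': 194.442, 'T': [[0.324, -0.914, -0.243, 0.11], [0.946, 0.312, 0.084, 0.544], [-0.001, -0.258, 0.966, 0.385], [0.0, 0.0, 0.0, 1.0]], 'f': np.float64(272.5930608679128)}
mat []
saucer []
jar []
plinth []
knight []
bottle_red []
bottle_yellow []
bottle_white []
pin_vice []
1.5 [0.17758628 0.52056785 0.20648689] [[-0.946  0.323  0.   ]
 [ 0.323  0.946  0.   ]
 [-0.     0.    -1.   ]] 0.09301404481216742
['MotionError', 'tips_ahead']
```

View pics/scene0.png

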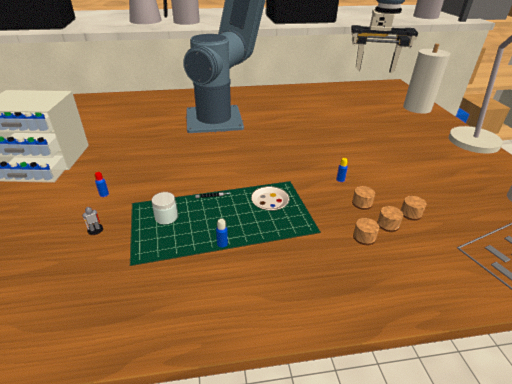

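View pics/side0.png

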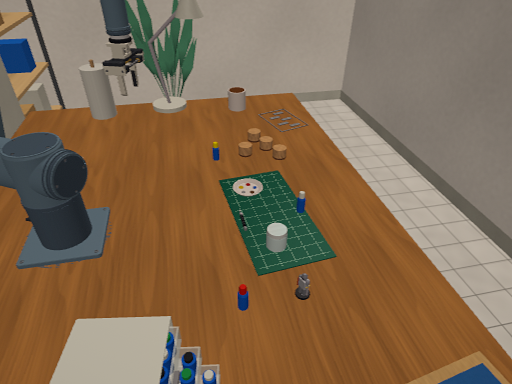

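Scene view: the arm is at top right. Saucer (270,198), jar (165,208), white bottle (222,234), red bottle (101,184), yellow bottle (343,170) and knight (92,221). Four corks look alike, at (364,197), (390,218), (366,232) and (413,208). The side view shows the same layout, with corks at (245,149), (266,143), (280,153) and (254,135). I'll measure next.

```bash
cat >> h.py <<'E'
def blobs(img,name,minA=12):
    h=cv2.cvtColor(img,cv2.COLOR_BGR2HSV); H,S,V=cv2.split(h)
    m={'red':((H<6)|(H>174))&(S>190)&(V>90),'yellow':(H>22)&(H<33)&(S>180)&(V>120),'blue':(H>105)&(H<128)&(S>180)&(V>60),
       'green':(H>60)&(H<90)&(S>120)&(V<140)}[name].astype(np.uint8)
    n,l,st,c=cv2.connectedComponentsWithStats(m); return sorted([(int(st[i,4]),c[i].round(1).tolist(),st[i,:4].tolist()) for i in range(1,n) if st[i,4]>=minA],reverse=True),l
E
python3 - <<'E'
from h import *
a,b=cam('scene'),cam('side')
for s in (a,b):
    for n in ['red','yellow','blue']: print(n,blobs(s['pixels'],n)[0][:7])
    h=cv2.cvtColor(s['pixels'],cv2.COLOR_BGR2HSV); m=cv2.inRange(h,(60,100,20),(95,255,150))
    m=cv2.morphologyEx(m,cv2.MORPH_CLOSE,np.ones((9,9)))
    n,l,st,c=cv2.connectedComponentsWithStats(m)
    # pick the blob nearest the mat
    i=[i for i in range(1,n) if st[i,4]>3000 and 150<c[i][0]<350 and c[i][1]>180][0]
    cn=max(cv2.findContours((l==i).astype(np.uint8),0,2)[0],key=cv2.contourArea)
    hull=cv2.convexHull(cn); 
    P=np.array([at_z(s,p,0.003)[:2] for p in hull[:,0,:].astype(float)],dtype=np.float32)
    r=cv2.minAreaRect(P); print('mat',r, cv2.boxPoints(r).round(3).tolist())
corks={'A':((364,197),(245,149)),'B':((390,218),(266,143)),'C':((366,232),(280,153)),'D':((413,208),(254,135)),
 'saucer':((270.9,197),(248,187)),'jar':((164.7,207),(276.5,237)),'knight':((92,221),(303.3,287)),'red':((101,184),(243,297.5)),'yel':((343,170),(215.5,151)),'white':((222,234),(300.5,202.5))}
for k,(u,v) in corks.items():
    p,e=tri(a,u,b,v); print(k,p.round(3),'gap',round(e,4),'r',np.hypot(*p[:2]).round(3))
o=np.hstack([cv2.resize(a['pixels'][180:250,340:440],None,fx=4,fy=4),cv2.resize(b['pixels'][120:190,200:300],None,fx=4,fy=4)])
cv2.imwrite('pics/corks.png',o)
E
```

```text
red [(48, [98.2, 175.6], [95, 172, 8, 8])]
yellow [(41, [343.6, 161.6], [341, 158, 6, 8])]
blue [(174, [221.7, 237.5], [216, 228, 12, 19]), (131, [101.9, 187.5], [96, 179, 12, 17]), (124, [23.8, 166.8], [0, 163, 49, 7]), (118, [23.4, 141.9], [0, 139, 47, 5]), (106, [341.5, 173.2], [337, 166, 10, 15]), (99, [20.4, 116.2], [0, 114, 44, 5]), (85, [462.4, 114.9], [457, 109, 12, 13])]
mat ((0.5787234306335449, -0.018513798713684082), (0.21871770918369293, 0.43716901540756226), 5.483226776123047) [[0.4490000009536743, 0.1889999955892563], [0.4909999966621399, -0.24699999392032623], [0.7080000042915344, -0.22599999606609344], [0.6669999957084656, 0.20999999344348907]]
red [(66, [242.3, 288.9], [239, 284, 8, 11])]
yellow [(27, [214.9, 144.4], [213, 142, 5, 6])]
blue [(969, [16.4, 55.4], [0, 39, 36, 34]), (267, [167.4, 361.6], [160, 334, 14, 50]), (221, [189.2, 370.0], [180, 353, 16, 31]), (187, [484.4, 375.4], [468, 365, 33, 19]), (141, [242.8, 301.3], [238, 292, 10, 18]), (98, [300.4, 205.2], [297, 198, 8, 15]), (62, [215.5, 153.6], [213, 148, 6, 12])]
mat ((0.5782676935195923, -0.02233046293258667), (0.21616600453853607, 0.43828216195106506), 5.341752052307129) [[0.44999998807907104, 0.1860000044107437], [0.4909999966621399, -0.25099998712539673], [0.7059999704360962, -0.23000000417232513], [0.6650000214576721, 0.20600000023841858]]
A [0.575 0.356 0.02 ] gap 0.005 r 0.676
B [0.665 0.383 0.021] gap 0.0044 r 0.767
C [0.7   0.306 0.017] gap 0.0071 r 0.764
D [0.634 0.462 0.019] gap 0.0028 r 0.784
saucer [0.537 0.114 0.016] gap 0.0074 r 0.549
jar [ 0.561 -0.156  0.034] gap 0.004 r 0.582
knight [ 0.581 -0.325  0.027] gap 0.0035 r 0.665
red [ 0.437 -0.329  0.033] gap 0.0037 r 0.547
yel [0.46  0.34  0.032] gap 0.0036 r 0.572
white [ 0.673 -0.025  0.032] gap 0.0018 r 0.673
```

View pics/corks.png

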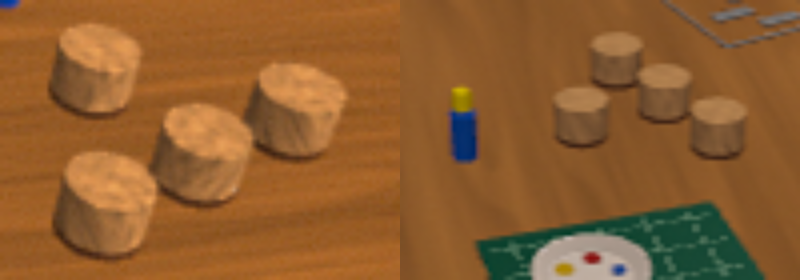

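Choice: the cork lookalikes are A(364,197), B(390,218), C(366,232) and D(413,208) in the scene view. A is 0.676 m from the base and the others are at least 0.764 m, so A is the plinth. The crop shows A standing alone, top left in the scene half. I'll move the wrist over it.

```bash
cat >> h.py <<'E'
def plan(x,y,z,yawdeg):
    "shares to bring the TCP to x,y,z with the tool's y axis at yawdeg (mod 180) in the world"
    st=sensors.get_state(); R=np.array(st['tool_rot']); p=np.array(st['ee_pos'])
    d=R.T@(np.array([x,y,z])-p); cur=np.degrees(np.arctan2(R[1,1],R[0,1])); t=-((yawdeg-cur+90)%180-90)
    print('pos',p.round(4),'yaw',round(cur,1),'t',round(st['clock'],2),'shares',(d/0.2).round(3),'turn',round(t/180,4),'rows',int(np.ceil(max(np.linalg.norm(d)/.05,abs(t)/8.59))))
E
python3 -c "
from h import *
plan(.575,.356,.2,95.4)"
```

```text
pos [0.1776 0.5205 0.2064] yaw 71.2 t 1.6 shares [-2.146 -0.137  0.032] turn -0.1347 rows 9
```

Request:
send_rows:
  moves:
    - [[-1,-0.065,0,-0.134,1],[-1,-0.065,0,-0.134,1],[-1,-0.065,0,-0.134,1],[-1,-0.065,0,-0.134,1],[-1,-0.065,0,-0.134,1]]

```text
clock: 2.1
ee_pos: [0.3672, 0.4416, 0.2062]
tool_rot: [[-0.996, -0.088, 0.002], [-0.088, 0.996, -0.001], [-0.002, -0.001, -1.0]]
ft_force: [-0.3, -0.0, 0.1]
width: 0.0928
gripper_force: 0.0
```

```bash
python3 -c "
from h import *
plan(.575,.356,.2,95.4)"
```

```text
pos [0.3672 0.4416 0.2062] yaw 95.1 t 2.1 shares [-0.997 -0.518  0.033] turn -0.0019 rows 5
```

Request:
send_rows:
  moves:
    - [[-1,-0.52,0,0,1],[-1,-0.52,0,0,1],[-1,-0.52,0,0,1],[-1,-0.52,0,0,1],[-1,-0.52,0,0,1],[-1,-0.52,0,0,1],[-1,-0.52,0,0,1]]

```text
clock: 2.8
ee_pos: [0.5709, 0.3587, 0.2058]
tool_rot: [[-0.996, -0.091, -0.002], [-0.091, 0.996, 0.0], [0.002, 0.0, -1.0]]
ft_force: [0.5, 0.1, 0.1]
width: 0.0929
gripper_force: 0.0
```

```bash
python3 - <<'E'
from h import *
s=cam('wrist'); cv2.imwrite('pics/w1.png',s['pixels'])
plan(.575,.356,.2,95.4)
print('tcp px',proj(s,sensors.get_state()['ee_pos']),np.round(s['T'],3).tolist())
for n in ['plinth','bottle_yellow','saucer','bottle_red']: print(n,[(np.round(d['at'],1).tolist(),round(d['p'],2)) for d in spot_in('wrist',n)][:6])
for n in ['A',(.575,.356),'y',(.46,.34)]:
  if n not in 'Ay' if isinstance(n,str) else True: print(proj(s,(*n,.02)))
E
```

```text
pos [0.5702 0.3592 0.2062] yaw 95.3 t 2.85 shares [-0.023 -0.018  0.031] turn -0.0006 rows 1
tcp px [254.41884295 227.56647916] [[-0.09, -0.963, -0.255, 0.5], [0.996, -0.087, -0.023, 0.352], [-0.0, -0.256, 0.967, 0.384], [0.0, 0.0, 0.0, 1.0]]
plinth [([210.6, 254.4], 0.91), ([250.4, 180.3], 0.72), ([264.6, 240.8], 0.69), ([317.3, 222.7], 0.61)]
bottle_yellow [([245.0, 85.0], 0.74)]
saucer [([69.5, 131.8], 0.65)]
bottle_red []
[251.26466692 179.66705895]
[246.66085139  88.92959962]
```

View pics/w1.png

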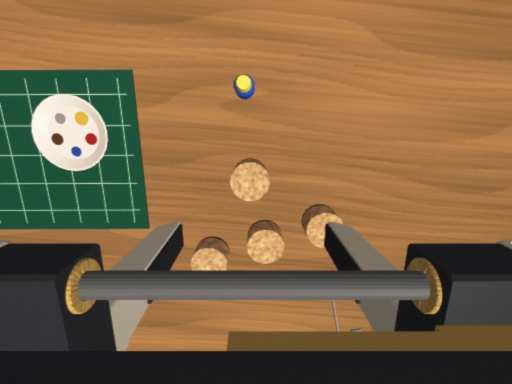

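The wrist view shows cork A alone at (250,181), the yellow bottle at (243,84), the saucer at (70,132), and the other corks lower down at (265,242), (210,258) and (323,227). I'll refine with top-face fits.

```bash
python3 - <<'E'
from h import *
s=cam('wrist'); im=s['pixels']; a,b=cam('scene'),cam('side')
for z in (.04,.0): print('cork',z,at_z(s,(250,181),z).round(4))
bl,_=blobs(im,'yellow'); print(bl[:3]); yc=[x for x in bl if 225<x[1][0]<262][0][1]
print('yellow cap',at_z(s,yc,.07).round(4))
ya=blobs(a['pixels'],'yellow')[0][0][1]; yb=blobs(b['pixels'],'yellow')[0][0][1]
for u,c in ((a,ya),(b,yb)): print('tri cap',tri(u,c,s,yc))
print('tri cap ab',tri(a,ya,b,yb))
# cork top: brighter blob, circle fit
g=cv2.cvtColor(cv2.resize(im[145:215,210:290],None,fx=4,fy=4,interpolation=cv2.INTER_CUBIC),cv2.COLOR_BGR2GRAY)
c=cv2.HoughCircles(cv2.GaussianBlur(g,(9,9),2),cv2.HOUGH_GRADIENT,1,400,param1=80,param2=15,minRadius=60,maxRadius=100)
x,y,r=c[0][0]; u=(210+x/4-.375,145+y/4-.375); print('circle',u,r/4,'->',at_z(s,u,.04).round(4),'diam at .04',2*r/4/s['f']*(.384-.04)/.967)
print('A in scene top', proj(a,at_z(s,u,.04)), 'side',proj(b,at_z(s,u,.04)))
plan(*at_z(s,u,.04)[:2],.025,95.4)
E
```

```text
cork 0.04 [0.5725 0.3553 0.04  ]
cork 0.0 [0.5811 0.3556 0.    ]
[(21, [242.8, 89.6], [238, 87, 11, 5])]
yellow cap [0.4659 0.3382 0.07  ]
tri cap (array([0.4646588 , 0.33666986, 0.06498718]), np.float64(0.0029959624383200083))
tri cap (array([0.46220101, 0.33804645, 0.05879917]), np.float64(0.005163464356662425))
tri cap ab (array([0.45916723, 0.33736763, 0.06085431]), np.float64(0.002277740466740462))
circle (np.float32(248.75), np.float32(181.25)) 19.45 -> [0.573  0.3537 0.04  ] diam at .04 0.05076528054969892
A in scene top [364.09832052 191.33421505] side [244.32603284 144.07797098]
pos [0.5707 0.3592 0.2069] yaw 95.3 t 3.2 shares [-0.009 -0.028  0.909] turn -0.0003 rows 4
```

Request:
send_rows:
  moves:
    - [[-0.01,-0.025,0.25,0,1],[-0.01,-0.025,0.5,0,1],[-0.01,-0.025,0.7,0,1],[-0.01,-0.025,0.84,0,1],[-0.01,-0.025,0.91,0,1],[-0.01,-0.025,0.91,0,1],[-0.01,-0.025,0.91,0,-1],[-0.01,-0.025,0.91,0,-1],[-0.01,-0.025,0.91,0,-1],[-0.01,-0.025,0.91,0,-1]]

```text
clock: 4.2
ee_pos: [0.5746, 0.3541, 0.0259]
tool_rot: [[-0.996, -0.092, 0.002], [-0.092, 0.996, 0.001], [-0.002, 0.001, -1.0]]
ft_force: [-0.5, -0.2, 0.1]
width: 0.0654
gripper_force: 0.0
```

```bash
python3 -c "
from h import *
plan(.5486,-.0228,.15,95.4);st=sensors.get_state();print(st['width'],st['gripper_force'])"
```

```text
pos [0.5746 0.3541 0.0259] yaw 95.3 t 4.2 shares [ 0.302 -1.864 -0.622] turn -0.0006 rows 8
0.0653720518500769 0.0
```

Request:
send_rows:
  moves:
    - [[0,0,0,0,-1],[0,0,0,0,-1],[0,0,0,0,-1],[0,0,0,0,-1],[0,0,-0.1,0,-1],[0,0,-0.3,0,-1],[0,0,-0.5,0,-1],[0,0,-0.6,0,-1]]

```text
clock: 5.0
ee_pos: [0.5752, 0.3544, 0.1482]
tool_rot: [[-0.996, -0.092, 0.004], [-0.092, 0.996, 0.002], [-0.005, 0.001, -1.0]]
ft_force: [0.3, 1.6, 0.1]
width: 0.0503
gripper_force: 30.0
```

Request:
send_rows:
  moves:
    - [[0.05,-0.25,0,0,-1],[0.1,-0.5,0,0,-1],[0.15,-0.7,0,0,-1],[0.15,-0.9,0,0,-1],[0.15,-1,0,0,-1],[0.15,-1,0,0,-1]]

```text
clock: 5.6
ee_pos: [0.5626, 0.149, 0.1443]
tool_rot: [[-0.996, -0.088, -0.0], [-0.088, 0.996, -0.001], [0.0, -0.001, -1.0]]
ft_force: [-0.6, 1.0, -0.9]
width: 0.0504
gripper_force: 30.0
```

Request:
send_rows:
  moves:
    - [[0.05,-0.25,0,0,-1],[0.1,-0.5,0,0,-1],[0.15,-0.7,0,0,-1],[0.15,-0.8,0,0,-1],[0.15,-0.86,0,0,-1],[0.15,-0.86,0,0,-1],[0.15,-0.86,0,0,-1]]

```text
clock: 6.3
ee_pos: [0.5484, -0.0209, 0.1443]
tool_rot: [[-0.996, -0.093, -0.0], [-0.093, 0.996, 0.001], [0.0, 0.001, -1.0]]
ft_force: [-1.1, 0.8, -0.7]
width: 0.0507
gripper_force: 30.0
```

```bash
python3 - <<'E'
from h import *
plan(.5486,-.0228,.029,95.4)
s=cam('wrist'); cv2.imwrite('pics/w2.png',s['pixels'])
E
```

```text
pos [ 0.5484 -0.0209  0.1443] yaw 95.3 t 6.3 shares [-0.    -0.01   0.576] turn -0.0005 rows 3
```

View pics/w2.png

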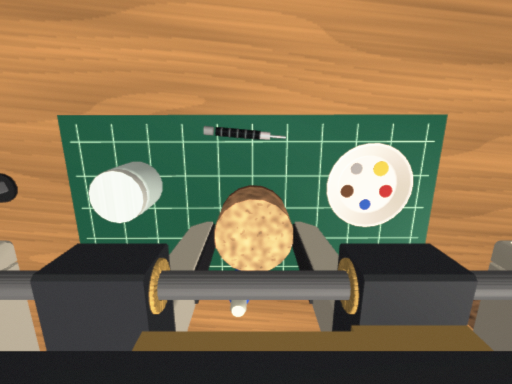

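Wrist view: the cork is held over the mat at (254,232). The jar lid is at (117,195), the saucer at (370,185), the pin vice at (245,133), the white bottle at (238,308), and the knight base shows at the left edge. The path down is clear.

```bash
python3 - <<'E'
from h import *
s=cam('wrist'); im=s['pixels']
m=cv2.inRange(cv2.cvtColor(im,cv2.COLOR_BGR2HSV),(0,0,150),(180,45,255))
n,l,st,c=cv2.connectedComponentsWithStats(m[:, :])
for i in range(1,n):
    if st[i,4]>600: print(st[i].tolist(),c[i].round(1))
i=l[170,400] or l[200,370]
cn=cv2.convexHull(max(cv2.findContours((l==i).astype(np.uint8),0,2)[0],key=cv2.contourArea))
P=np.array([at_z(s,p,.017)[:2] for p in cn[:,0].astype(float)],np.float32); print('saucer',cv2.minEnclosingCircle(P))
print('jar lid',at_z(s,(117,195),.063).round(4))
# mat yaw from the near edge and the grid
h=cv2.cvtColor(im,cv2.COLOR_BGR2HSV); g=cv2.morphologyEx(cv2.inRange(h,(60,100,20),(95,255,150)),cv2.MORPH_CLOSE,np.ones((9,9)))
pts=[]
for u in range(80,430,5):
    r=np.flatnonzero(g[:,u]); 
    if len(r) and 100<r[0]<130: pts.append(at_z(s,(u,r[0]-.5),.003)[:2])
v=cv2.fitLine(np.array(pts,np.float32),cv2.DIST_HUBER,0,.001,.001).ravel(); print('near edge dir yaw deg',np.degrees(np.arctan2(-v[0]*np.sign(v[1]),abs(v[1]))),v)
for (u,vv) in [(59,115),(446,115)]: print('corner',at_z(s,(u,vv),.003).round(4))
E
```

```text
[326, 143, 87, 84, 5155] [369.1 184.4]
[88, 167, 74, 56, 3047] [123.5 193.6]
saucer ((0.5356919169425964, 0.11164858937263489), 0.04995439201593399)
jar lid [ 0.5585 -0.1548  0.063 ]
near edge dir yaw deg 5.3126 [ 0.09258956 -0.99570435  0.46893093 -0.01835463]
corner [ 0.4895 -0.2459  0.003 ]
corner [0.4492 0.1878 0.003 ]
```

Request:
send_rows:
  moves:
    - [[0,-0.01,0.2,0,-1],[0,-0.01,0.38,0,-1],[0,-0.01,0.5,0,-1],[0,-0.01,0.56,0,-1],[0,-0.01,0.575,0,-1],[0,-0.01,0.575,0,-1],[0,-0.01,0.575,0,0.6],[0,-0.01,0.575,0,0.6],[0,-0.01,0.575,0,0.6],[0,-0.01,0.575,0,0.6]]

```text
clock: 7.4
ee_pos: [0.549, -0.0244, 0.0301]
tool_rot: [[-0.996, -0.092, 0.001], [-0.092, 0.996, -0.0], [-0.001, -0.0, -1.0]]
ft_force: [0.1, 0.2, -0.2]
width: 0.0737
gripper_force: 0.0
```

Request:
send_rows:
  moves:
    - [[0,0,-0.1,0,0.7],[0,0,-0.35,0,1],[0,0,-0.6,0,1],[0,0,-0.85,0,1],[0,0,-0.9,0,1]]

```text
clock: 7.9
ee_pos: [0.5517, -0.025, 0.2164]
tool_rot: [[-0.996, -0.092, 0.011], [-0.092, 0.996, -0.003], [-0.011, -0.004, -1.0]]
ft_force: [0.6, -0.8, 0.4]
width: 0.0927
gripper_force: 0.0
```

```bash
python3 - <<'E'
from h import *
plan(.437,-.329,.205,95.4)
a,b=cam('scene'),cam('side')
print('cork',[tuple(proj(s,(.5486,-.0225,.043))) for s in (a,b)])
ra=blobs(a['pixels'],'red')[0][0][1]; rb=blobs(b['pixels'],'red')[0][0][1]; print('red cap',ra,rb,tri(a,ra,b,rb))
for s,n in ((a,'scene'),(b,'side')): print([(np.round(d['at'],1).tolist(),round(d['p'],2)) for d in spot_in(n,'plinth')][:6], proj(s,(.5486,-.0225,.023)))
E
```

```text
pos [ 0.5517 -0.025   0.2164] yaw 95.3 t 7.9 shares [ 0.712 -1.461  0.055] turn -0.0007 rows 7
cork [(np.float64(218.29062615713627), np.float64(196.97715597700443)), (np.float64(260.30948502171424), np.float64(204.0865800195816))]
red cap [98.1, 175.6] [242.3, 288.9] (array([ 0.43663878, -0.32849733,  0.06063328]), np.float64(0.0010613175729675044))
[([389.5, 215.6], 0.95), ([221.2, 202.3], 0.86), ([412.6, 207.5], 0.84), ([363.2, 231.2], 0.78)] [218.64637218 203.21645301]
[([279.8, 155.0], 0.74), ([260.0, 139.0], 0.65), ([259.9, 208.8], 0.63)] [260.19404688 209.33811514]
```

Request:
send_rows:
  moves:
    - [[0,-0.25,0,0,1],[0,-0.5,0,0,1],[0,-0.75,0.05,0,1],[0,-0.9,0.05,0,1]]

```text
clock: 8.5
ee_pos: [0.5631, -0.2058, 0.195]
tool_rot: [[-0.996, -0.09, -0.006], [-0.09, 0.996, 0.003], [0.006, 0.003, -1.0]]
ft_force: [0.6, 0.4, -0.9]
width: 0.093
gripper_force: 0.0
```

Request:
send_rows:
  moves:
    - [[0.05,-0.25,0,0,1],[0.1,-0.45,0,0,1],[0.1,-0.6,0,0,1],[0.1,-0.6,0,0,1],[0.1,-0.6,0,0,1],[0.1,-0.6,0,0,1]]

```text
clock: 9.1
ee_pos: [0.5557, -0.3231, 0.1977]
tool_rot: [[-0.996, -0.093, -0.002], [-0.093, 0.996, 0.003], [0.002, 0.003, -1.0]]
ft_force: [0.1, -0.0, -0.1]
width: 0.093
gripper_force: 0.0
```

```bash
python3 - <<'E'
from h import *
s=cam('wrist'); cv2.imwrite('pics/w3.png',s['pixels'])
cv2.imwrite('pics/w3k.png',cv2.resize(s['pixels'][60:240,170:340],None,fx=3.3,fy=3.3,interpolation=cv2.INTER_CUBIC))
np.save('w3T.npy',s['T'])
print(blobs(s['pixels'],'red')[0],blobs(s['pixels'],'blue')[0])
for n in ['knight','bottle_red']: print(n,[(np.round(d['at'],1).tolist(),round(d['p'],2)) for d in spot_in('wrist',n)][:6])
plan(.437,-.329,.205,95.4)
print(proj(s,(.437,-.329,.07)),proj(s,(.581,-.325,.003)))
E
```

```text
[(213, [258.2, 76.6], [251, 68, 15, 18])] [(107, [256.9, 87.4], [249, 76, 19, 18])]
knight [([250.0, 192.0], 0.56)]
bottle_red [([257.1, 79.4], 0.64)]
pos [ 0.5564 -0.3232  0.1993] yaw 95.4 t 9.25 shares [ 0.597  0.027 -0.028] turn -0.0001 rows 3
[258.09462301  75.57688123] [250.17870426 193.1025113 ]
```

View pics/w3k.png

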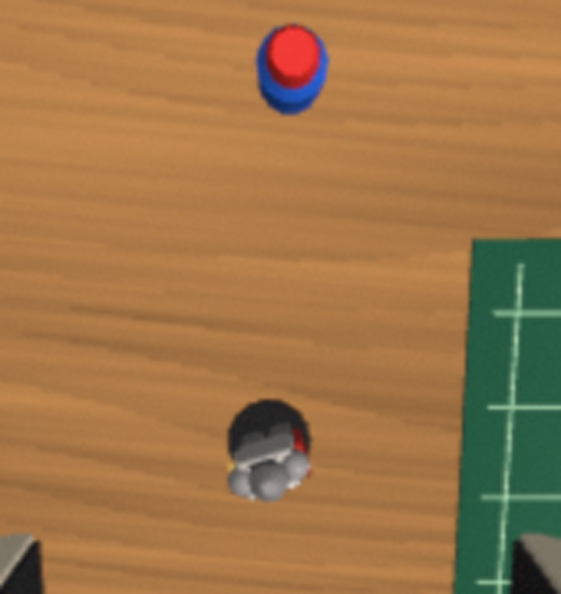

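The crop shows the red cap top at full-frame (259,76). The knight base is at (251.5,194), and its shoulder line tilts about 16–20° in the image, so its yaw is about 22°. Red bottle first.

```bash
python3 - <<'E'
from h import *
s=cam('wrist')
p=at_z(s,(259.0,76.0),.07); print('red',p.round(4),'base knight',at_z(s,(251.5,194.2),.006).round(4))
a=cam('scene'); print(tri(s,(258.2,76.6),a,blobs(a['pixels'],'red')[0][0][1]))
plan(.437,p[1],.1,95.4); plan(p[0],p[1],.03,95.4)
E
```

```text
red [ 0.4381 -0.3285  0.07  ] base knight [ 0.5831 -0.3235  0.006 ]
(array([ 0.43708242, -0.32848565,  0.06109963]), np.float64(0.0016167555014781822))
pos [ 0.5565 -0.3237  0.1997] yaw 95.4 t 9.35 shares [0.597 0.032 0.498] turn -0.0002 rows 4
pos [ 0.5565 -0.3237  0.1997] yaw 95.4 t 9.35 shares [0.592 0.031 0.848] turn -0.0002 rows 5
```

Request:
send_rows:
  moves:
    - [[0.2,0.01,0,0,1],[0.4,0.02,0,0,1],[0.53,0.03,0.1,0,1],[0.595,0.03,0.3,0,1],[0.595,0.03,0.5,0,1],[0.595,0.03,0.7,0,1],[0.595,0.03,0.8,0,1],[0.595,0.03,0.845,0,1],[0.595,0.03,0.845,0,1],[0.595,0.03,0.845,0,1]]

```text
clock: 10.35
ee_pos: [0.438, -0.3303, 0.0316]
tool_rot: [[-0.996, -0.093, 0.001], [-0.093, 0.996, -0.002], [-0.001, -0.002, -1.0]]
ft_force: [0.0, -0.3, 0.1]
width: 0.0931
gripper_force: 0.0
```

Request:
send_rows:
  moves:
    - [[0,0,0,0,-1],[0,0,0,0,-1],[0,0,0,0,-1],[0,0,0,0,-1],[0,0,0,0,-1],[0,0,0,0,-1],[0,0,0,0,-1],[0,0,0,0,-1],[0,0,0,0,-1],[0,0,0,0,-1]]

```text
clock: 11.35
ee_pos: [0.4371, -0.3297, 0.0304]
tool_rot: [[-0.996, -0.092, -0.0], [-0.092, 0.996, 0.0], [0.0, 0.0, -1.0]]
ft_force: [-0.2, 0.2, -0.1]
width: 0.0234
gripper_force: 30.0
```

Request:
send_rows:
  moves:
    - [[0,0,0,0,-1],[0,0,0,0,-1],[0,0,-0.1,0,-1],[0,0,-0.25,0,-1],[0,0,-0.45,0,-1],[0,0,-0.65,0,-1],[0,0,-0.75,0,-1],[0,0,-0.75,0,-1]]

```text
clock: 12.15
ee_pos: [0.4387, -0.3314, 0.1841]
tool_rot: [[-0.996, -0.092, 0.005], [-0.092, 0.996, -0.005], [-0.004, -0.006, -1.0]]
ft_force: [-0.4, 0.1, -0.7]
width: 0.0236
gripper_force: 30.0
```

```bash
python3 - <<'E'
from h import *
plan(.6228,.1197,.18,95.4)
E
```

```text
pos [ 0.4387 -0.3314  0.1841] yaw 95.3 t 12.15 shares [-1.124  2.161  0.012] turn -0.0006 rows 10
```

Request:
send_rows:
  moves:
    - [[-0.1,0.2,0,0,-1],[-0.2,0.4,0,0,-1],[-0.3,0.6,0,0,-1],[-0.4,0.8,0,0,-1],[-0.5,0.95,0,0,-1]]

```text
clock: 12.65
ee_pos: [0.5185, -0.1285, 0.1786]
tool_rot: [[-0.996, -0.093, -0.003], [-0.093, 0.996, 0.002], [0.003, 0.002, -1.0]]
ft_force: [-0.0, -0.6, -0.2]
width: 0.0231
gripper_force: 30.0
```

Request:
send_rows:
  moves:
    - [[-0.1,0.2,0,0,-1],[-0.2,0.4,0,0,-1],[-0.3,0.6,0,0,-1],[-0.4,0.75,0,0,-1],[-0.45,0.9,0,0,-1]]

```text
clock: 13.15
ee_pos: [0.5925, 0.0581, 0.1783]
tool_rot: [[-0.996, -0.093, -0.002], [-0.093, 0.996, 0.0], [0.002, 0.0, -1.0]]
ft_force: [0.5, -0.9, -0.2]
width: 0.0234
gripper_force: 30.0
```

```bash
python3 - <<'E'
from h import *
plan(.6228,.1197,.18,95.4)
E
```

```text
pos [0.5925 0.0581 0.1783] yaw 95.3 t 13.15 shares [-0.179  0.293 -0.009] turn -0.0004 rows 2
```

Request:
send_rows:
  moves:
    - [[-0.1,0.15,0,0,-1],[-0.18,0.29,0,0,-1],[-0.18,0.29,0.1,0,-1],[-0.18,0.29,0.25,0,-1],[-0.18,0.29,0.35,0,-1],[-0.18,0.29,0.4,0,-1],[-0.18,0.29,0.4,0,-1],[-0.18,0.29,0.4,0,-1]]

```text
clock: 13.95
ee_pos: [0.623, 0.1171, 0.1005]
tool_rot: [[-0.996, -0.092, -0.0], [-0.092, 0.996, -0.0], [0.0, -0.0, -1.0]]
ft_force: [0.2, 0.3, 0.2]
width: 0.0234
gripper_force: 30.0
```

```bash
python3 - <<'E'
from h import *
plan(.6228,.1197,.0345,95.4)
E
```

```text
pos [0.623  0.1171 0.1005] yaw 95.3 t 13.95 shares [-0.     0.013  0.33 ] turn -0.0007 rows 2
```

Request:
send_rows:
  moves:
    - [[0,0.01,0.15,0,-1],[0,0.01,0.27,0,-1],[0,0.01,0.315,0,-1],[0,0.01,0.333,0,-1],[0,0.01,0.333,0,-1],[0,0.01,0.333,0,-1],[0,0.01,0.333,0,0],[0,0.01,0.333,0,0],[0,0.01,0.333,0,0],[0,0.01,0.333,0,0]]

```text
clock: 14.95
ee_pos: [0.6227, 0.1192, 0.0341]
tool_rot: [[-0.996, -0.092, 0.0], [-0.092, 0.996, -0.0], [-0.0, -0.0, -1.0]]
ft_force: [0.3, 0.5, -0.2]
width: 0.0458
gripper_force: 0.0
```

Request:
send_rows:
  moves:
    - [[0,0,0,0,0.2],[0,0,-0.1,0,0.4],[0,0,-0.3,0,1],[0,0,-0.5,0,1],[0,0,-0.75,0,1],[0,0,-0.85,0,1]]

```text
clock: 15.55
ee_pos: [0.6247, 0.1193, 0.2095]
tool_rot: [[-0.996, -0.092, 0.008], [-0.092, 0.996, 0.0], [-0.008, -0.001, -1.0]]
ft_force: [1.2, -0.2, 0.7]
width: 0.0894
gripper_force: 0.0
```

```bash
python3 - <<'E'
from h import *
plan(.56,.338,.205,5.4)
a,b=cam('scene'),cam('side'); ra=blobs(a['pixels'],'red')[0]; rb=blobs(b['pixels'],'red')[0]; print(ra,rb)
f=lambda s,L:[x for x in L if np.hypot(*(np.array(x[1])-proj(s,(.6228,.1197,.064))))<12][0][1]
print(tri(a,f(a,ra),b,f(b,rb)))
E
```

```text
pos [0.6247 0.1193 0.2095] yaw 95.3 t 15.55 shares [0.222 1.119 0.02 ] turn 0.4994 rows 11
[(55, [281.2, 203.5], [277, 199, 8, 10])] [(30, [273.1, 170.1], [271, 167, 5, 7])]
(array([0.62358931, 0.11998456, 0.0642077 ]), np.float64(0.0023618290129536787))
```

Request:
send_rows:
  moves:
    - [[0.1,0.15,0,0.045,1],[0.2,0.3,0,0.092,1],[0.3,0.45,0,0.14,1],[0.4,0.6,0,0.188,1],[0.5,0.75,0,0.235,1],[0.6,0.9,0,0.283,1],[0.65,0.95,0,0.33,1],[0.7,1,0,0.378,1],[0.7,1,0,0.425,1],[0.7,1,0,0.473,1]]

```text
clock: 16.65
ee_pos: [0.4633, 0.3056, 0.2019]
tool_rot: [[-0.172, 0.985, -0.003], [0.985, 0.172, -0.001], [-0.001, -0.003, -1.0]]
ft_force: [0.3, 1.2, 0.3]
width: 0.0929
gripper_force: 0.0
```

Request:
send_rows:
  moves:
    - [[0,0,0,0.027,1],[0,0,0,0.027,1],[0,0,0,0.027,1]]

```text
clock: 16.95
ee_pos: [0.4642, 0.3052, 0.2026]
tool_rot: [[-0.095, 0.995, -0.002], [0.995, 0.095, -0.001], [-0.001, -0.002, -1.0]]
ft_force: [-0.4, 0.1, 0.3]
width: 0.0932
gripper_force: 0.0
```

```bash
python3 - <<'E'
from h import *
s=cam('wrist'); im=s['pixels']; cv2.imwrite('pics/w4.png',im)
plan(.463,.338,.03,5.4)
u=proj(s,(.463,.338,.07)); print(u)
bl,_=blobs(im,'yellow'); bb,_=blobs(im,'blue'); print(bl[:3],bb[:3])
x,y=np.round(u).astype(int); cv2.imwrite('pics/w4y.png',cv2.resize(im[max(0,y-50):y+50,max(0,x-60):x+60],None,fx=5,fy=5,interpolation=cv2.INTER_CUBIC)); print(max(0,x-60),max(0,y-50))
E
```

```text
pos [0.4644 0.3053 0.2028] yaw 5.4 t 17.0 shares [0.164 0.01  0.864] turn 0.0003 rows 4
[256.01985539 156.53736061]
[(15, [248.9, 152.5], [246, 150, 9, 9])] [(285, [347.8, 308.3], [337, 300, 24, 22]), (67, [252.8, 147.3], [244, 144, 18, 12])]
196 107
```

View pics/w4y.png

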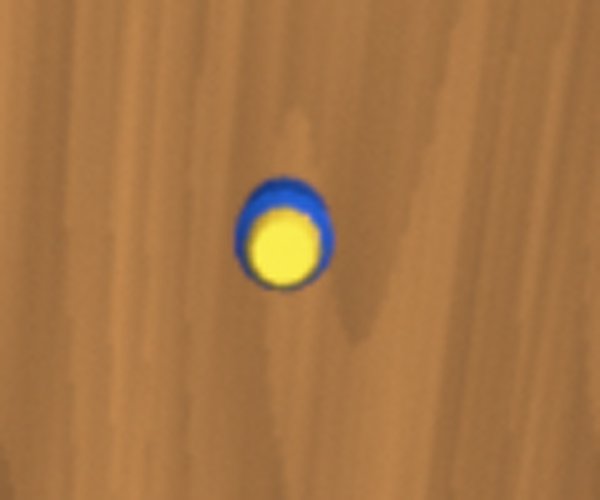

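The crop shows the yellow cap centre at full-frame (253,156.4), so the bottle is at about x=0.4595, y=0.338. Descending to grasp it.

Request:
send_rows:
  moves:
    - [[0.1,-0.008,0.1,0,1],[0.164,-0.008,0.3,0,1],[0.164,-0.008,0.5,0,1],[0.164,-0.008,0.7,0,1],[0.164,-0.008,0.82,0,1],[0.164,-0.008,0.862,0,1],[0.164,-0.008,0.862,0,1],[0.164,-0.008,0.862,0,0.5],[0.164,-0.008,0.862,0,0],[0.164,-0.008,0.862,0,-1]]

```text
clock: 18.0
ee_pos: [0.4612, 0.3385, 0.033]
tool_rot: [[-0.093, 0.996, 0.003], [0.996, 0.093, 0.001], [0.001, 0.003, -1.0]]
ft_force: [0.5, 0.2, -0.6]
width: 0.0737
gripper_force: 0.0
```

Request:
send_rows:
  moves:
    - [[0,0,0,0,-1],[0,0,0,0,-1],[0,0,0,0,-1],[0,0,0,0,-1],[0,0,0,0,-1],[0,0,0,0,-1],[0,0,0,0,-1],[0,0,0,0,-1],[0,0,0,0,-1],[0,0,0,0,-1]]

```text
clock: 19.0
ee_pos: [0.4601, 0.338, 0.0314]
tool_rot: [[-0.093, 0.996, -0.0], [0.996, 0.093, -0.0], [-0.0, -0.0, -1.0]]
ft_force: [-0.3, -0.1, -1.3]
width: 0.0228
gripper_force: 30.0
```

Request:
send_rows:
  moves:
    - [[0,0,-0.1,0,-1],[0,0,-0.25,0,-1],[0,0,-0.45,0,-1],[0,0,-0.65,0,-1],[0,0,-0.75,0,-1],[0,0,-0.75,0,-1]]

```text
clock: 19.6
ee_pos: [0.4622, 0.339, 0.1852]
tool_rot: [[-0.093, 0.996, 0.007], [0.996, 0.093, 0.003], [0.002, 0.007, -1.0]]
ft_force: [0.6, 0.3, -0.5]
width: 0.0228
gripper_force: 30.0
```

```bash
python3 - <<'E'
from h import *
plan(.5551,-.0918,.18,5.4)
E
```

```text
pos [0.4622 0.339  0.1852] yaw 5.3 t 19.6 shares [-2.188  0.262  0.022] turn -0.0004 rows 9
```

Request:
send_rows:
  moves:
    - [[-0.2,0.02,0,0,-1],[-0.4,0.04,0,0,-1],[-0.6,0.07,0,0,-1],[-0.8,0.1,0,0,-1],[-1,0.12,0,0,-1]]

```text
clock: 20.1
ee_pos: [0.5019, 0.1395, 0.1797]
tool_rot: [[-0.093, 0.996, -0.002], [0.996, 0.093, -0.0], [0.0, -0.002, -1.0]]
ft_force: [0.1, 0.6, -0.5]
width: 0.0229
gripper_force: 30.0
```

Request:
send_rows:
  moves:
    - [[-0.2,0.02,0,0,-1],[-0.4,0.04,0,0,-1],[-0.6,0.07,0,0,-1],[-0.8,0.1,0,0,-1],[-0.95,0.12,0,0,-1],[-0.95,0.12,0,0,-1],[-0.95,0.12,0,0,-1]]

```text
clock: 20.8
ee_pos: [0.5432, -0.046, 0.1797]
tool_rot: [[-0.091, 0.996, -0.003], [0.996, 0.091, 0.001], [0.002, -0.003, -1.0]]
ft_force: [0.4, 0.7, -1.0]
width: 0.0231
gripper_force: 30.0
```

```bash
python3 - <<'E'
from h import *
plan(.5545,-.0915,.09,5.4)
s=cam('wrist'); cv2.imwrite('pics/w5.png',s['pixels'])
E
```

```text
pos [ 0.5432 -0.046   0.1797] yaw 5.2 t 20.8 shares [-0.232  0.037  0.448] turn -0.001 rows 3
```

View pics/w5.png

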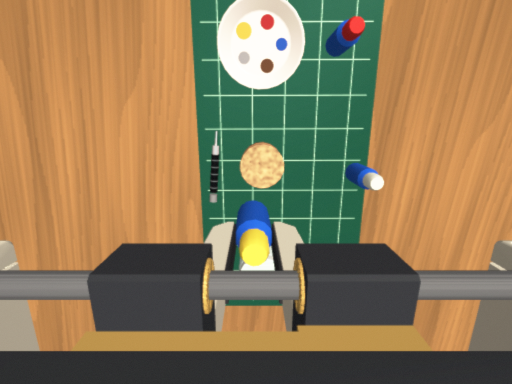

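The wrist view shows the cork on the mat at (262,165), the red bottle behind the saucer at (347,35), and the pin vice (215,168) and white bottle (367,177) unmoved. The yellow bottle is held upright. Lowering it next.

Request:
send_rows:
  moves:
    - [[-0.1,0.015,0,0,-1],[-0.2,0.03,0,0,-1],[-0.23,0.037,0.1,0,-1],[-0.23,0.037,0.25,0,-1],[-0.23,0.037,0.38,0,-1],[-0.23,0.037,0.45,0,-1],[-0.23,0.037,0.45,0,-1],[-0.23,0.037,0.45,0,-1]]

```text
clock: 21.65
ee_pos: [0.5557, -0.0897, 0.0915]
tool_rot: [[-0.094, 0.996, -0.0], [0.996, 0.094, 0.0], [0.0, -0.0, -1.0]]
ft_force: [-0.3, -0.9, 0.2]
width: 0.023
gripper_force: 30.0
```

```bash
python3 - <<'E'
from h import *
plan(.5545,-.0915,.035,5.4)
E
```

```text
pos [ 0.5557 -0.0897  0.0915] yaw 5.4 t 21.65 shares [-0.008 -0.007  0.283] turn 0.0001 rows 2
```

Request:
send_rows:
  moves:
    - [[-0.008,-0.007,0.12,0,-1],[-0.008,-0.007,0.22,0,-1],[-0.008,-0.007,0.265,0,-1],[-0.008,-0.007,0.283,0,-1],[-0.008,-0.007,0.283,0,-1],[-0.008,-0.007,0.283,0,-1],[-0.008,-0.007,0.283,0,0],[-0.008,-0.007,0.283,0,0],[-0.008,-0.007,0.283,0,0],[-0.008,-0.007,0.283,0,0]]

```text
clock: 22.65
ee_pos: [0.5547, -0.0928, 0.0351]
tool_rot: [[-0.093, 0.996, 0.0], [0.996, 0.093, -0.0], [-0.0, 0.0, -1.0]]
ft_force: [-0.3, -1.1, -0.5]
width: 0.0457
gripper_force: 0.0
```

Request:
send_rows:
  moves:
    - [[0,0,0,0,0.2],[0,0,-0.1,0,0.4],[0,0,-0.3,0,1],[0,0,-0.5,0,1],[0,0,-0.75,0,1],[0,0,-0.85,0,1]]

```text
clock: 23.25
ee_pos: [0.5566, -0.0934, 0.2101]
tool_rot: [[-0.093, 0.996, 0.007], [0.996, 0.093, -0.003], [-0.003, 0.007, -1.0]]
ft_force: [0.4, -1.5, -0.0]
width: 0.0898
gripper_force: 0.0
```

```bash
python3 - <<'E'
from h import *
plan(.583,-.3235,.205,22)
a,b=cam('scene'),cam('side')
for c,t in (('red',(.6228,.1197,.064)),('yellow',(.5545,-.0915,.064))):
    f=lambda s:[x for x in blobs(s['pixels'],c,6)[0] if np.hypot(*(np.array(x[1])-proj(s,t)))<12][:1]
    A,B=f(a),f(b); print(c,t,A,B); 
    if A and B: print(tri(a,A[0][1],b,B[0][1]))
E
```

```text
pos [ 0.5566 -0.0934  0.2101] yaw 5.3 t 23.25 shares [-1.158  0.024  0.029] turn -0.0926 rows 5
red (0.6228, 0.1197, 0.064) [(54, [281.2, 203.4], [277, 199, 8, 10])] [(30, [273.1, 170.1], [271, 167, 5, 7])]
(array([0.62351804, 0.11993762, 0.06434847]), np.float64(0.0025622795767476546))
yellow (0.5545, -0.0915, 0.064) [(58, [189.2, 193.8], [186, 190, 8, 9])] [(45, [268.5, 213.6], [266, 210, 6, 9])]
(array([ 0.55464339, -0.09332433,  0.06399104]), np.float64(0.0016999900200687639))
```

Request:
send_rows:
  moves:
    - [[-0.2,0,0,-0.03,1],[-0.4,0,0,-0.06,1],[-0.6,0.01,0,-0.093,1],[-0.8,0.02,0,-0.093,1],[-0.95,0.02,0,-0.093,1],[-0.95,0.02,0,-0.093,1],[-0.95,0.02,0,-0.093,1]]

```text
clock: 24.05
ee_pos: [0.5753, -0.2814, 0.2026]
tool_rot: [[-0.374, 0.927, -0.003], [0.927, 0.374, 0.003], [0.004, -0.002, -1.0]]
ft_force: [-0.0, 0.3, -0.8]
width: 0.0931
gripper_force: 0.0
```

```bash
python3 - <<'E'
from h import *
s=cam('wrist'); im=s['pixels']
plan(.583,-.3235,.04,22)
u=proj(s,(.583,-.3235,.006)); print(u)
x,y=np.round(u).astype(int); print(x-60,y-50); cv2.imwrite('pics/w6k.png',cv2.resize(im[y-50:y+50,x-60:x+60],None,fx=6,fy=6,interpolation=cv2.INTER_CUBIC))
E
```

```text
pos [ 0.5755 -0.2806  0.2032] yaw 22.0 t 24.1 shares [-0.216 -0.045  0.815] turn 0.0003 rows 4
[248.29872288 203.7997939 ]
188 154
```

View pics/w6k.png

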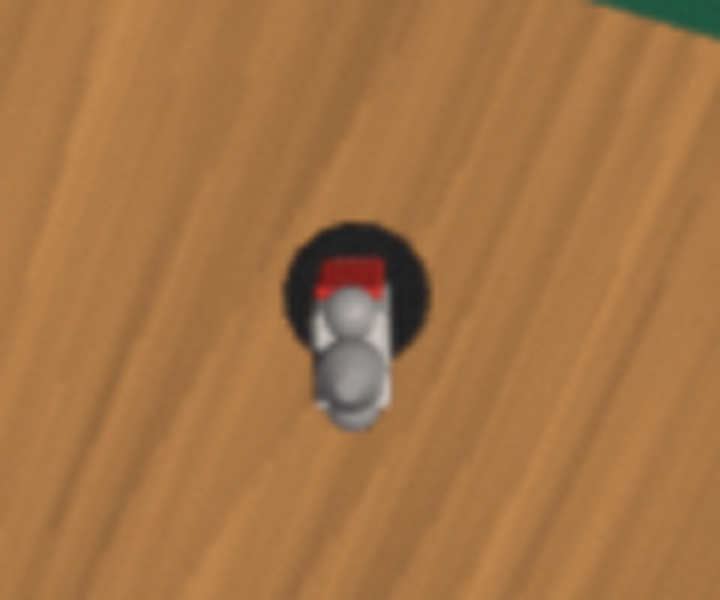

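The knight stands at crop (357,293), full-frame (247.5,203). Its shield edge is square to the tool, so the 22° yaw is right. Grasping now.

Request:
send_rows:
  moves:
    - [[-0.1,-0.02,0.1,0,1],[-0.2,-0.05,0.2,0,1],[-0.21,-0.05,0.4,0,1],[-0.21,-0.05,0.6,0,1],[-0.21,-0.05,0.75,0,1],[-0.21,-0.05,0.81,0,1],[-0.21,-0.05,0.82,0,1],[-0.21,-0.05,0.82,0,0.5],[-0.21,-0.05,0.82,0,0],[-0.21,-0.05,0.82,0,-1]]

```text
clock: 25.1
ee_pos: [0.5838, -0.3248, 0.0429]
tool_rot: [[-0.376, 0.927, 0.003], [0.927, 0.376, -0.002], [-0.003, 0.002, -1.0]]
ft_force: [-1.0, 0.0, 0.4]
width: 0.0734
gripper_force: 0.0
```

Request:
send_rows:
  moves:
    - [[0,0,0,0,-1],[0,0,0,0,-1],[0,0,0,0,-1],[0,0,0,0,-1],[0,0,0,0,-1],[0,0,0,0,-1],[0,0,0,0,-1],[0,0,0,0,-1],[0,0,0,0,-1],[0,0,0,0,-1]]

```text
clock: 26.1
ee_pos: [0.5827, -0.3242, 0.0408]
tool_rot: [[-0.376, 0.927, -0.0], [0.927, 0.376, 0.0], [0.0, -0.0, -1.0]]
ft_force: [-0.6, 0.5, 0.9]
width: 0.0145
gripper_force: 30.0
```

```bash
python3 - <<'E'
from h import *
st=sensors.get_state(); print(st['ee_pos'],st['width'],st['gripper_force'])
E
```

```text
[ 0.5826575  -0.32416003  0.04078097] 0.014530072801334594 29.967302803415805
```

Request:
send_rows:
  moves:
    - [[0,0,-0.1,0,-1],[0,0,-0.25,0,-1],[0,0,-0.45,0,-1],[0,0,-0.65,0,-1],[0,0,-0.85,0,-1],[0,0,-0.9,0,-1],[0,0,-0.9,0,-1]]

```text
clock: 26.8
ee_pos: [0.5836, -0.3248, 0.2231]
tool_rot: [[-0.376, 0.927, 0.003], [0.927, 0.376, -0.003], [-0.004, 0.002, -1.0]]
ft_force: [0.0, -0.2, -1.4]
width: 0.0146
gripper_force: 30.0
```

```bash
python3 - <<'E'
from h import *
plan(.5488,-.0235,.2,22)
s=cam('wrist');cv2.imwrite('pics/w7.png',s['pixels'])
E
```

```text
pos [ 0.5836 -0.3248  0.2231] yaw 22.1 t 26.8 shares [1.462 0.405 0.111] turn 0.0004 rows 7
```

View pics/w7.png

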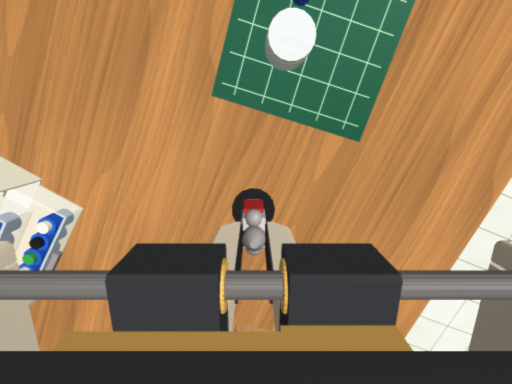

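The wrist view shows the knight held upright at (253,225), with the jar at (290,35). I'll carry it to a point just short of the cork and measure the cork there.

Request:
send_rows:
  moves:
    - [[0.2,0.05,0,0,-1],[0.4,0.1,0,0,-1],[0.6,0.2,0,0,-1],[0.75,0.25,0,0,-1],[0.9,0.3,0,0,-1]]

```text
clock: 27.35
ee_pos: [0.5691, -0.1326, 0.2177]
tool_rot: [[-0.376, 0.927, -0.005], [0.927, 0.376, 0.002], [0.004, -0.004, -1.0]]
ft_force: [0.3, 0.1, 0.0]
width: 0.0145
gripper_force: 30.0
```

Request:
send_rows:
  moves:
    - [[0.15,0.05,0,0,-1],[0.25,0.1,0.1,0,-1],[0.3,0.1,0.1,0,-1],[0.3,0.1,0.1,0,-1],[0.3,0.1,0.1,0,-1],[0.3,0.1,0.1,0,-1]]

```text
clock: 27.95
ee_pos: [0.567, -0.0731, 0.2011]
tool_rot: [[-0.374, 0.927, 0.0], [0.927, 0.374, -0.001], [-0.001, 0.0, -1.0]]
ft_force: [0.3, -0.2, 0.6]
width: 0.0144
gripper_force: 30.0
```

```bash
python3 - <<'E'
from h import *
s=cam('wrist'); im=s['pixels']; u=proj(s,(.5488,-.0235,.043)); print(u)
plan(.5488,-.0235,.12,22)
x,y=np.round(u).astype(int); x0,y0=x-60,y-50; print(x0,y0); cv2.imwrite('pics/w8.png',cv2.resize(im[y0:y0+100,x0:x0+120],None,fx=6,fy=6,interpolation=cv2.INTER_CUBIC))
for du in (0,1): print(at_z(s,u+du,.043).round(4))
E
```

```text
[255.43310736 137.46783779]
pos [ 0.567  -0.0731  0.2012] yaw 22.0 t 28.0 shares [0.264 0.008 0.406] turn -0.0001 rows 2
195 87
[ 0.5488 -0.0235  0.043 ]
[ 0.5504 -0.0241  0.043 ]
```

View pics/w8.png

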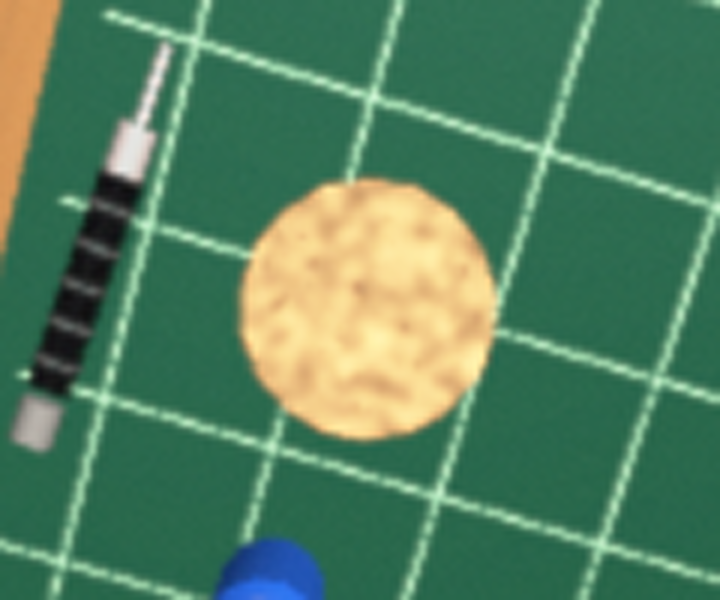

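The crop shows the cork centre at full-frame (256,138), within 1 mm of where I expected it, and the pin vice is clear. Placing the knight.

Request:
send_rows:
  moves:
    - [[0.15,0,0,0,-1],[0.24,0.008,0.1,0,-1],[0.264,0.008,0.25,0,-1],[0.264,0.008,0.36,0,-1],[0.264,0.008,0.41,0,-1],[0.264,0.008,0.41,0,-1],[0.264,0.008,0.41,0,-1],[0.264,0.008,0.41,0,-1]]

```text
clock: 28.8
ee_pos: [0.5495, -0.0228, 0.1203]
tool_rot: [[-0.375, 0.927, 0.003], [0.927, 0.375, -0.001], [-0.002, 0.002, -1.0]]
ft_force: [0.1, -0.0, -0.5]
width: 0.0146
gripper_force: 30.0
```

```bash
python3 - <<'E'
from h import *
plan(.549,-.0238,.085,22)
E
```

```text
pos [ 0.5495 -0.0228  0.1203] yaw 22.0 t 28.8 shares [-0.003 -0.004  0.176] turn 0.0002 rows 1
```

Request:
send_rows:
  moves:
    - [[-0.003,-0.004,0.06,0,-1],[-0.003,-0.004,0.12,0,-1],[-0.003,-0.004,0.155,0,-1],[-0.003,-0.004,0.17,0,-1],[-0.003,-0.004,0.178,0,-1],[-0.003,-0.004,0.178,0,-1],[-0.003,-0.004,0.178,0,-0.2],[-0.003,-0.004,0.178,0,-0.2],[-0.003,-0.004,0.178,0,-0.1],[-0.003,-0.004,0.178,0,0]]

```text
clock: 29.8
ee_pos: [0.5478, -0.023, 0.0831]
tool_rot: [[-0.376, 0.927, -0.0], [0.927, 0.376, 0.0], [0.0, -0.0, -1.0]]
ft_force: [-1.4, -0.9, -0.1]
width: 0.0417
gripper_force: 0.0
```

Request:
send_rows:
  moves:
    - [[0,0,0,0,0.2],[0,0,0,0,0.2],[0,0,-0.1,0,0.4],[0,0,-0.3,0,0.5],[0,0,-0.5,0,0.5],[0,0,-0.7,0,0.5],[-0.2,0,-0.75,0,0.5],[-0.4,0,-0.75,0,0.5],[-0.5,0,-0.75,0,0.5],[-0.5,0,-0.75,0,0.5]]

```text
clock: 30.8
ee_pos: [0.5857, -0.118, 0.2323]
tool_rot: [[-0.373, 0.928, -0.001], [0.928, 0.373, 0.0], [0.0, -0.001, -1.0]]
ft_force: [0.9, 0.1, -0.2]
width: 0.0697
gripper_force: 0.0
```

```bash
python3 - <<'E'
from h import *
a,b,s=cam('scene'),cam('side'),cam('wrist')
f=lambda im,x,y,w,h,k: cv2.resize(im[y:y+h,x:x+w],None,fx=k,fy=k,interpolation=cv2.INTER_CUBIC)
o=np.hstack([f(a['pixels'],120,130,200,135,2.0),f(b['pixels'],210,150,134,90,3.0)[:270]]); cv2.imwrite('pics/fin.png',np.vstack([o[:, :800],np.pad(f(s['pixels'],60,20,400,160,2),((0,0),(0,max(0,o[:, :800].shape[1]-800)),(0,0)))[:,:o[:, :800].shape[1]]]))
print(o.shape)
for c,t in (('red',(.6228,.1197,.064)),('yellow',(.5545,-.0915,.064))):
    g=lambda s:[x for x in blobs(s['pixels'],c,6)[0] if np.hypot(*(np.array(x[1])-proj(s,t)))<12][:1]
    A,B=g(a),g(b); print(c,tri(a,A[0][1],b,B[0][1]) if A and B else (A,B))
plan(.549,-.0238,.2,22)
E
```

```text
(270, 802, 3)
red (array([0.62300713, 0.11970785, 0.06401783]), np.float64(0.0030298288716806634))
yellow (array([ 0.55471244, -0.09347376,  0.06392528]), np.float64(0.001362651331314421))
pos [ 0.5847 -0.1146  0.2325] yaw 22.1 t 30.95 shares [0.487 0.006 0.164] turn 0.0004 rows 3
```

View pics/fin.png

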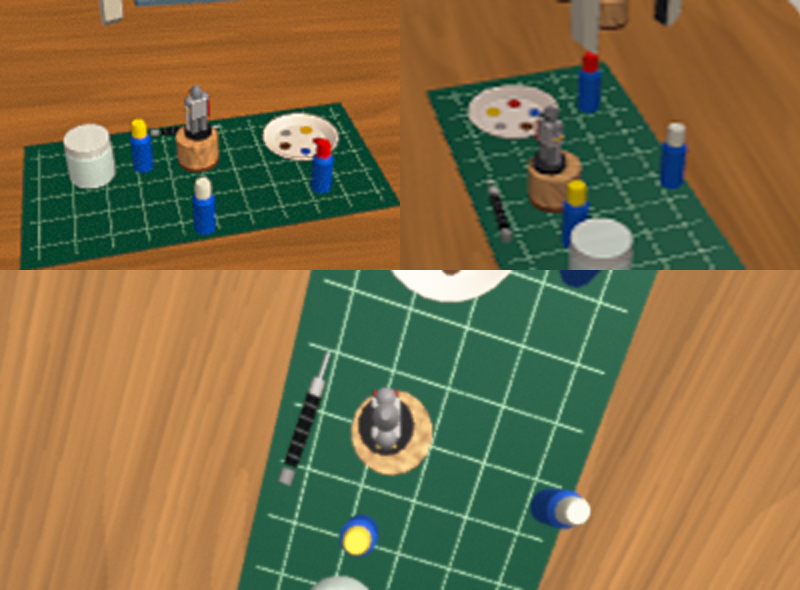

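The final view shows the knight upright on the cork, the red bottle behind the saucer, and the yellow bottle between the cork and jar. The jar, pin vice and white bottle haven't moved. The knight looks a few mm off centre, so I'll measure it before signing off.

```bash
python3 - <<'E'
from h import *
s=cam('wrist'); im=s['pixels']
x0,y0=60,20
def circ(m,z):
    n,l,st,c=cv2.connectedComponentsWithStats(m); i=1+np.argmax(st[1:,4])
    h=cv2.convexHull(max(cv2.findContours((l==i).astype(np.uint8),0,2)[0],key=cv2.contourArea))[:,0]
    P=np.array([at_z(s,p+[225,70],z)[:2] for p in h.astype(float)],np.float32); return np.round(cv2.minEnclosingCircle(P)[0],4),round(cv2.minEnclosingCircle(P)[1],4),np.round(P.mean(0),4)
c=im[70:130,225:285]; h=cv2.cvtColor(c,cv2.COLOR_BGR2HSV)
print('cork',circ(cv2.inRange(h,(8,60,130),(28,255,255)),.043)); print('base',circ(cv2.inRange(h,(0,0,0),(180,255,55)),.049))
E
```

```text
cork (array([ 0.5496, -0.0245]), 0.026, array([ 0.5516, -0.0244], dtype=float32))
base (array([ 0.5373, -0.0269]), 0.0133, array([ 0.5344, -0.0263], dtype=float32))
```

```bash
python3 - <<'E'
from h import *
from scipy.optimize import least_squares
s=cam('wrist'); im=s['pixels']; h=cv2.cvtColor(im,cv2.COLOR_BGR2HSV)
m=(h[...,2]<75)&((h[...,0]<50)|(h[...,0]>100)); P=[]
for v in range(75,125):
    for u in range(225,285):
        if m[v,u]:
            p=at_z(s,(u,v),.049)[:2]
            if np.hypot(*(p-[.5496,-.0245]))<.0255: P.append(p)
P=np.array(P,np.float32); c,r=cv2.minEnclosingCircle(P); print(len(P),np.round(c,4),r,'offset mm',np.round((np.array(c)-[.5496,-.0245])*1e3,1))
hu=cv2.convexHull(P)[:,0]; f=least_squares(lambda q:np.hypot(*(hu-q).T)-.0175,np.array([.549,-.024]),loss='soft_l1',f_scale=.001); print('fixed r',f.x.round(4),np.round((f.x-[.5496,-.0245])*1e3,1))
E
```

```text
211 [ 0.5447 -0.0225] 0.016717325896024704 offset mm [-4.9  2. ]
fixed r [ 0.5442 -0.0224] [-5.4  2.1]
```

The knight is about 5.5 mm off the cork's centre, inside the 10 mm limit. Cork and base come from the same image, so calibration errors cancel. The robot is clear, so I'm handing in.

```bash
python3 -c "
from h import *
print(sign_off())"
```

```text
the job is handed in; nothing more can be done
None
```

The job is handed in, with no verdict returned: by my measurements the cork stand and both bottles are within a few mm of target, and the knight is upright on the stand about 5.5 mm off centre (limit 10 mm); the saucer, jar, pin vice and white-capped bottle showed no visible movement.

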